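# Stroke the donated xylophone's bars

## Task

In the back room of the second-hand shop, check that every bar of the donated toy xylophone moves freely: with the fingertips together, touch down lightly on the longest bar and run them along the middle of the row, bar by bar in order, to the shortest, so that each bar dips a few millimetres under the fingers and springs back; then lift clear. Never push a bar down to its stop, do not shove or lift the xylophone, and leave the mallet and everything else on the table alone.

Things in the scene. Friction and masses are not known exactly. Their poses are not given: they have to be found in the camera images.
- xylophone: loose wooden toy xylophone (about 1.4 kg, 256 x 210 mm, rubber feet), turned any way. Six plain, slippery lacquered wooden bars lie side by side across a light frame, ever shorter along the row. Origin at table height under the middle of the row; +x runs along the row from longest to shortest bar, y along the bars, z up. The frame's end boards reach 48 mm above the table
- bar1_top (a point): middle of the top face of the first (longest) bar, 210 mm long and 30 mm wide, 60 mm above the table when not pressed. Neighbouring bars' middles are 36 mm apart (about 6 mm of gap). Each top has a flat ridge 8 to 10 mm wide with a 30 degree bevel on both sides that falls 6 mm, so a fingertip slid along the row at a dip of up to about 5 mm rides from one bar on to the next
- bar2_top (a point): middle of the top face of the second bar, 190 mm long and 30 mm wide, 60 mm above the table when not pressed.
- bar3_top (a point): middle of the top face of the third bar, 170 mm long and 30 mm wide, 60 mm above the table when not pressed.
- bar4_top (a point): middle of the top face of the fourth bar, 150 mm long and 30 mm wide, 60 mm above the table when not pressed.
- bar5_top (a point): middle of the top face of the fifth bar, 130 mm long and 30 mm wide, 60 mm above the table when not pressed.
- bar6_top (a point): middle of the top face of the sixth (shortest) bar, 110 mm long and 30 mm wide, 60 mm above the table when not pressed.
- bar1 (a joint): how far the first (longest) bar is pressed straight down, m: 0 at rest, 0.009 on its stop. Every bar rides on springs of about 0.5 N per mm with 0.3 N of preload and comes back by itself
- bar2 (a joint): how far the second bar is pressed straight down, m: 0 at rest, 0.009 on its stop.
- bar3 (a joint): how far the third bar is pressed straight down, m: 0 at rest, 0.009 on its stop.
- bar4 (a joint): how far the fourth bar is pressed straight down, m: 0 at rest, 0.009 on its stop.
- bar5 (a joint): how far the fifth bar is pressed straight down, m: 0 at rest, 0.009 on its stop.
- bar6 (a joint): how far the sixth (shortest) bar is pressed straight down, m: 0 at rest, 0.009 on its stop.
- mallet: rubber-headed wooden mallet lying flat beside the bars: black upright drum head 26 mm across and 24 mm tall, light stick 8 mm thick reaching 174 mm from it; origin under the middle of the head, stick along its +x. Leave it alone
- spool: empty wooden thread spool standing near the short bars, 32 mm across, 38 mm tall; origin under its centre. Leave it alone
- pencil_cup: steel cup 60 mm across and 70 mm tall standing beside the bars, with pencils up to 115 mm above the table; origin under its centre. Leave it alone
- tag_gun: grey pistol-shaped tagging gun lying on its side, 155 mm long, 50 mm high at most; origin under its barrel. Leave it alone
- tape_roll: brown ring of tape lying flat, 96 mm across, 24 mm high; origin under its centre. Leave it alone
- pump_bottle: white pump bottle, 64 mm across, 160 mm tall; origin under its centre. Leave it alone
- toy_car: small wooden toy car, 100 mm long, 50 mm high; origin at table height under its middle. Leave it alone

How it is judged:
On the way, in this order (a step that is already met when the one before it is completed fails the run):
1. the fingertips press the first (longest) bar down by more than 1 mm (value of joint bar1 above 0.001 m and contact force between the fingers and xylophone above 0.1 N), for 0.05 s.
2. the fingertips press the second bar down by more than 1 mm (value of joint bar2 above 0.001 m and contact force between the fingers and xylophone above 0.1 N), for 0.05 s.
3. the fingertips press the third bar down by more than 1 mm (value of joint bar3 above 0.001 m and contact force between the fingers and xylophone above 0.1 N), for 0.05 s.
4. the fingertips press the fourth bar down by more than 1 mm (value of joint bar4 above 0.001 m and contact force between the fingers and xylophone above 0.1 N), for 0.05 s.
5. the fingertips press the fifth bar down by more than 1 mm (value of joint bar5 above 0.001 m and contact force between the fingers and xylophone above 0.1 N), for 0.05 s.
6. the fingertips press the sixth (shortest) bar down by more than 1 mm (value of joint bar6 above 0.001 m and contact force between the fingers and xylophone above 0.1 N), for 0.05 s.
At the end, for the whole second after the job is handed in: all six bars have sprung back (less than 0.7 mm down) and the xylophone stands flat and still within 30 mm of where it began (value of joint each of bar1, bar2, bar3, bar4, bar5, bar6 below 0.0007 m and height (world z) of xylophone below 0.005 m and angle between xylophone's own z axis and vertical below 0.05 rad and distance of xylophone from where it was at the start of the episode below 0.03 m and linear speed of xylophone below 0.01 m/s); the robot touches nothing.
It fails at once if a bar is pushed down to its stop (more than 8 mm) (value of joint any of bar1, bar2, bar3, bar4, bar5, bar6 above 0.008 m).
It fails at once if the xylophone is pressed with more than 20 N (contact force between the fingers and xylophone above 20 N).
It fails at once if the xylophone is shoved more than 30 mm, lifted or tipped (distance of xylophone from where it was at the start of the episode above 0.03 m or height (world z) of xylophone above 0.01 m or angle between xylophone's own z axis and vertical above 0.1 rad).
It fails at once if the mallet, spool, cup or another bystander is moved by more than 20 mm, or lifted (distance of any of mallet, spool, pencil_cup, tag_gun, tape_roll, pump_bottle, toy_car from where it was at the start of the episode above 0.02 m).
It also fails if it takes over 40 s, if anything falls off the work surface, if the arm or the gripper's body presses on something with over 40 N, if the wrist force passes 120 N, or if a joint passes its speed limit or range.

## Robot

A 7-joint arm with a two-finger parallel gripper is mounted at the origin on the work surface. World frame = base frame: x ahead of the robot, y to its left, z up, the work surface at z = 0. Lengths are in m, angles in rad, forces in N, time in s.
With the tool pointing down it reaches from about 0.4 to 0.85 m from the base axis. Payload 10.4 kg.
Tool frame: the origin (TCP) lies at the very end of the fingers, on their centre line; the grasp point (between the pads) lies 19 mm behind it; y points along the fingers, x is the direction in which the jaws open and shut, and the axes are right-handed (so a half turn about y gives the same grasp; the last joint's range is limited). The gripper opens to 87 mm and grips with 3 to 60 N. Pads are 19 mm wide; open, the fingers measure 117 mm over their backs; the gripper's body (75 mm by 190 mm) begins 51 mm behind the grasp point.
Start: joints at [1.164, 0.332, -0.065, 1.46, 0.022, 1.35, -0.088], TCP at [0.234, -0.58, 0.223] pointing down, gripper open.
Joint ranges: [-2.6, 2.6], [-0.5, 2.12], [-1.47, 1.34], [0.16, 2.42], [-1.27, 4.41], [0.06, 2.06], [-2.6, 2.6]. Speed limits (rad/s): [2.22, 2.22, 2.79, 2.79, 3.14, 3.14, 3.14].

## Interface

Orientations are given as a unit quaternion [x, y, z, w].
In Python, from bench import readout, vision, r gives the robot as it stands.
- The arm moves only by the tool arm_command, never from a script. Its argument "targets" is a list that holds one entry, the list of rows, each a list of 6 numbers: the shift along the tool's x, y, z in m, then the turn, a rotation vector about the tool's x, y, z in degrees. A call has 1 to 12 rows; each row shifts and turns the commanded pose from where the row before left it, along the tool's axes as they then stand; what a row does not reach is not made up. A row lasts 1/12 s, in which the tool goes at most 41.7 mm and 7.16 degrees, less where a joint would pass 70% of its speed; a pose out of reach is approached as far as the arm can. A call is refused whole if a number of a shift passes 0.0417 or a number of a turn 7.16, either way. A call with a gripper value outside its range is refused whole. "hand" is the opening, from 0 (shut) to 1 (fully open), set as the call begins (left out, the last holds). The fingers move at their own pace and stop on an object; "grip_force" is the grip in N (left out, the last holds). Time passes only in rows, so rows that do not move let the fingers close. It gives the time, the measured TCP pose, the force and the opening at its end, in the units of the state.
- readout.read_state(): the state, without advancing time (a new reading comes with each control period).
- vision.camera(name): name is "scene" or "top"; returns a dict with "pixels" (420x560x3 uint8, blue, green, red), "fovy" (degrees; the focal length in pixels is half the picture's height over the tangent of half this angle, whatever the lens; pixels are square), "cx", "cy" (the principal point, pixels), "R" (3x3) and "t" (3): a world point X has camera coordinates R X + t. Camera axes: x right, y down, z forward; pixel columns grow to the right and rows downward; lengths in m; the calibration is good to about 2 mm. A picture is of the moment at which its call begins. There is no depth.
- r.close_job(): hands the job in, once; it reports no verdict.
The state is a dict: "time": time; "joint_positions": joint angles; "joint_vel": joint speeds; "joint_torque": joint torques, N m; "ee_pos": TCP position; "eef_rot": TCP orientation; "ft_force": force on the tool from outside, world axes, zero at the start; "torque": the same for the moment, N m; "width": finger opening in m.
Only numpy, scipy, OpenCV 4.12 (cv2) and the standard library are available. Lean on these libraries where they do the work, as an engineer would, in place of code of your own. Each camera call takes 0.05 s, during which the arm holds its last target.

## Working session

There is one attempt and no reset: what is moved stays moved. The work goes in short steps, Python scripts to look and compute and a tool call to move; the robot and the scene stay as the last step left them, time stands still between calls to the robot, and variables do not carry over. Pictures are saved under pics/ and viewed, and the job is handed in when it is done.

Besides the shell and the picture viewer there is one more tool, called as name(argument=value, ...) on one line, values as JSON. arm_command: Moves the arm, as the interface text tells. Its arguments: {"type":"object","properties":{"targets":{"type":"array","items":{"type":"array","items":{"type":"array","items":{"type":"number"}}}},"hand":{"type":"number"},"grip_force":{"type":"number"}},"required":["targets"]}

```bash
mkdir -p pics; ls; python3 - <<'E'
from bench import readout, vision, r
import cv2
for n in ("scene","top"):
    c=vision.camera(n); cv2.imwrite(f"pics/{n}0.png",c["pixels"]); print(n,c["fovy"],c["cx"],c["cy"],c["R"],c["t"])
s=readout.read_state()
for k,v in s.items(): print(k,v)
E
```

```text
pics
scene 46.63561921297342 277.729664205797 209.54059681329207 [[ 0.85586792  0.51718168 -0.00363502]
 [ 0.32286168 -0.53975807 -0.77744554]
 [-0.40404262  0.66421708 -0.62893976]] [-0.46990011 -0.12481282  1.78624392]
top 56.44577627097714 280.2359196155326 207.61106478009458 [[-0.00774215 -0.99984196  0.01600358]
 [-0.9911035   0.00554602 -0.13297778]
 [ 0.13286801 -0.01689074 -0.99098981]] [-0.01291281  0.55375959  0.97060013]
time 0.1
joint_positions [ 1.16439381  0.33276654 -0.06470103  1.46086079  0.02156815  1.34990025
 -0.08847925]
joint_vel [ 2.40706210e-05 -6.24793157e-04  1.22785062e-03 -1.68105276e-03
 -1.21320794e-03  3.29455513e-04  1.13411356e-04]
joint_torque [ 2.04542535e-03 -6.24545646e+01  2.47678848e-02 -3.90716743e+01
 -6.15623756e-02  3.67683009e-02  5.05296669e-05]
ee_pos [ 0.2339073  -0.57920339  0.22185816]
eef_rot [-0.58595332  0.39581769 -0.39508001  0.58642889]
ft_force [ 0.15101278 -0.26510081 -0.09351585]
torque [-0.00738161 -0.03529518 -0.00823115]
width 0.08713860106798672
```

View pics/scene0.png

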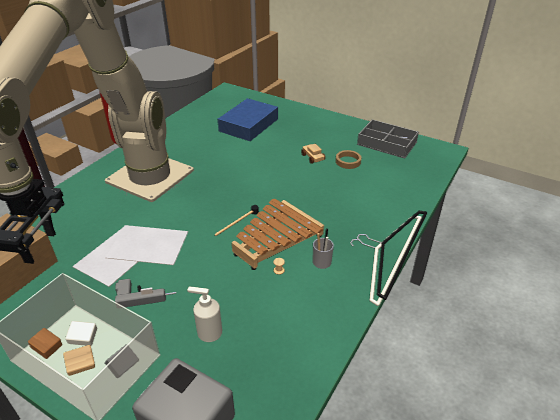

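View pics/top0.png

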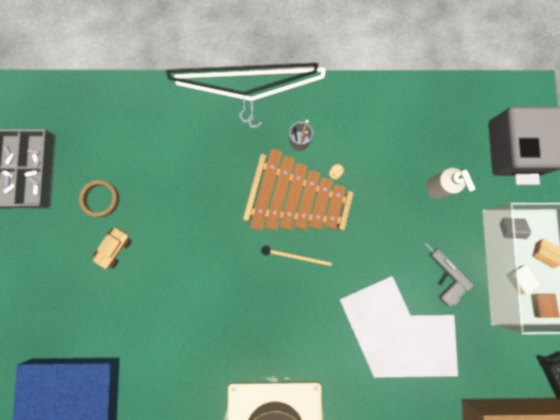

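```bash
python3 - <<'E'
import cv2
a=cv2.imread("pics/top0.png")[110:280,225:375]; cv2.imwrite("pics/top0c.png",cv2.resize(a,None,fx=3.5,fy=3.5,interpolation=cv2.INTER_CUBIC))
a=cv2.imread("pics/scene0.png")[190:280,205:345]; cv2.imwrite("pics/scene0c.png",cv2.resize(a,None,fx=5.5,fy=5.5,interpolation=cv2.INTER_CUBIC))
E
```

```text
(no output)
```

View pics/top0c.png

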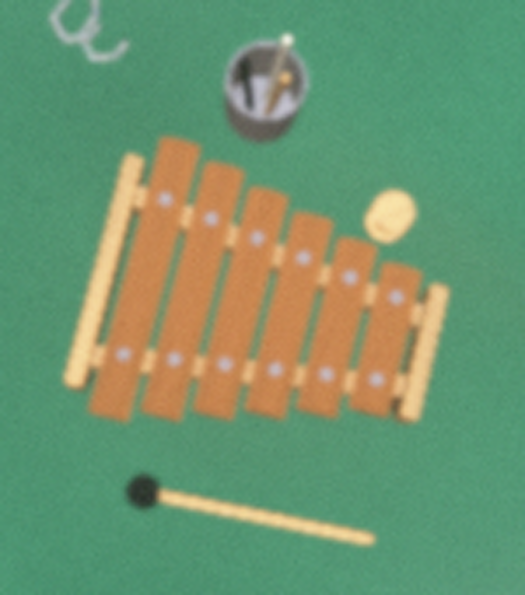

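View pics/scene0c.png

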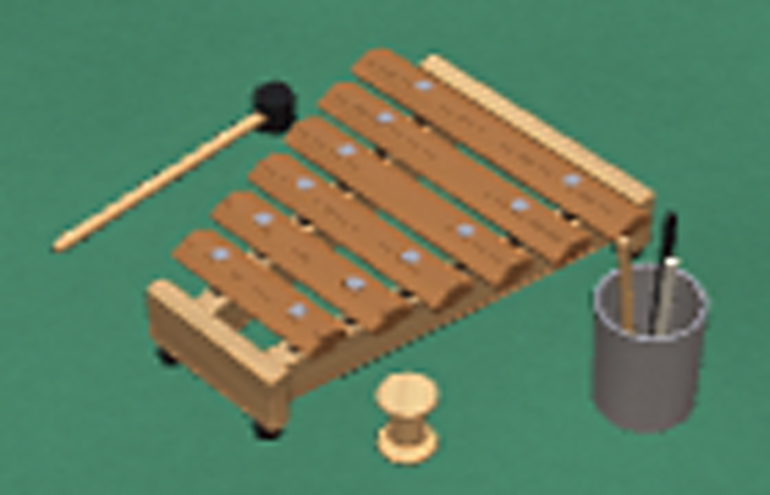

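```bash
cat > m.py <<'E'
import numpy as np, cv2
T=np.array([[165,199],[124,354],[211,218],[174,359],[257,238],[225,364],[303,257],[275,369],[350,276],[326,373],[396,297],[377,379],[143,491],[373,538],[390,215]],float)
S=np.array([[571,180],[423,85],[520,204],[385,117],[465,230],[346,149],[410,256],[304,183],[355,283],[262,217],[296,310],[219,254],[273,98],[58,245],[408,395]],float)
T=(T+.5)/3.5-.5+[225,110]; S=(S+.5)/5.5-.5+[205,190]
def P(fovy,cx,cy,R,t):
    f=210/np.tan(np.radians(fovy)/2); return np.array([[f,0,cx],[0,f,cy],[0,0,1]])@np.c_[R,t]
from bench import vision
c=vision.camera("top");PT=P(*[c[k] for k in("fovy","cx","cy","R","t")])
d=vision.camera("scene");PS=P(*[d[k] for k in("fovy","cx","cy","R","t")])
X=cv2.triangulatePoints(PT,PS,T.T,S.T);X=(X[:3]/X[3]).T
def pj(P,X):
    h=P@np.r_[X,1];return h[:2]/h[2]
np.set_printoptions(precision=4,suppress=True)
for i,x in enumerate(X): print(i,x,pj(PT,x)-T[i],pj(PS,x)-S[i])
# mono at z
def ray(P,p,z):
    A=np.c_[P[:,:2],P[:,2]*z+P[:,3]];H=np.linalg.inv(A);q=H@[*p,1];return q[:2]/q[2]
for n,PP,U in(("T",PT,T),("S",PS,S)):
    Q=np.array([ray(PP,p,.06) for p in U[:12]]);m=(Q[::2]+Q[1::2])/2
    dd=Q[::2]-Q[1::2];print(n,m.tolist(),np.linalg.norm(np.diff(m,axis=0),axis=1),np.degrees(np.arctan2(np.diff(m,axis=0)[:,1],np.diff(m,axis=0)[:,0])),np.degrees(np.arctan2(dd[:,1],dd[:,0])), "overall",np.linalg.norm(m[5]-m[0]), np.degrees(np.arctan2(*(m[5]-m[0])[::-1])))
E
python3 m.py
```

```text
0 [0.6564 0.0043 0.059 ] [0.1006 0.1389] [ 0.0908 -0.0195]
1 [0.5427 0.0344 0.0594] [0.0533 0.0725] [ 0.0453 -0.007 ]
2 [ 0.6423 -0.0289  0.0597] [0.012  0.0164] [ 0.0109 -0.0021]
3 [ 0.5389 -0.0015  0.059 ] [0.0668 0.0904] [ 0.0575 -0.0078]
4 [ 0.6271 -0.0625  0.0593] [0.0886 0.1208] [ 0.0814 -0.0133]
5 [ 0.5352 -0.0379  0.0597] [-0.0028 -0.0037] [-0.0024  0.0003]
6 [ 0.6126 -0.0959  0.0596] [0.161  0.2177] [ 0.1491 -0.0208]
7 [ 0.531  -0.0742  0.0593] [0.1435 0.1919] [ 0.1269 -0.0123]
8 [ 0.5986 -0.1295  0.0599] [0.0936 0.1259] [ 0.0875 -0.01  ]
9 [ 0.5275 -0.1109  0.0603] [0.2017 0.2681] [ 0.181  -0.0141]
10 [ 0.5829 -0.1627  0.0595] [0.1323 0.1766] [ 0.1247 -0.011 ]
11 [ 0.5235 -0.1473  0.0594] [0.0781 0.1034] [ 0.0712 -0.0041]
12 [0.4456 0.0217 0.0185] [0.11   0.1468] [ 0.0923 -0.008 ]
13 [ 0.4107 -0.1476  0.0142] [-0.1262 -0.1645] [-0.1126 -0.0014]
14 [ 0.651  -0.1636  0.0324] [-0.18   -0.2441] [-0.178   0.0228]
T [[0.5996831995385566, 0.01950919301422114], [0.5906300191075174, -0.0151231548133744], [0.5812228558968727, -0.05006840472562844], [0.5722081263320876, -0.08461752875748269], [0.5635690807491569, -0.11985617901797381], [0.5534942296096967, -0.154656459437384]] [0.0358 0.0362 0.0357 0.0363 0.0362] [-104.6498 -105.0667 -104.6238 -103.7749 -106.146 ] [-14.7646 -14.9283 -14.7593 -14.8233 -14.9655 -14.4063] overall 0.18018627982447064 -104.85300719451473
S [[0.5998610912423183, 0.018331492737179995], [0.5908954532166846, -0.01595124252131132], [0.5813681242335991, -0.05078423721345923], [0.5718131375742683, -0.08587654221371951], [0.5626916673165756, -0.1203857120381878], [0.5533368180975409, -0.15566839609115252]] [0.0354 0.0361 0.0364 0.0357 0.0365] [-104.6558 -105.2971 -105.2313 -104.8058 -104.8497] [-15.074  -14.4361 -15.2286 -14.763  -14.812  -14.6677] overall 0.18011237965204374 -104.96962415863534
```

```bash
cat > g.py <<'E'
import numpy as np,sys
from scipy.spatial.transform import Rotation as R
from bench import readout
np.set_printoptions(precision=5,suppress=True)
s=readout.read_state();q=R.from_quat(s["eef_rot"]);p=np.array(s["ee_pos"])
a=np.radians(-104.9);x=[np.cos(a),np.sin(a),0];y=[0,0,-1];z=np.cross(x,y)
D=R.from_matrix(np.c_[x,y,z])
print("t",s["time"],"p",p,"f",s["ft_force"],"w",s["width"]);print(q.as_matrix());print("turn deg",np.degrees((q.inv()*D).as_rotvec()))
b1=np.array([.5998,.0189,.06]);print("from bar1 in row axes (along,down,z):",D.inv().apply(p-b1),"now-tool-axes",q.inv().apply(b1-p))
print("j",s["joint_positions"])
E
python3 g.py
```

```text
t 0.2 p [ 0.23395 -0.57932  0.22208] f [-0.20294 -0.27927 -0.13632] w 0.08707762850624924
[[ 0.37443 -0.00038  0.92725]
 [-0.92725  0.00076  0.37443]
 [-0.00085 -1.      -0.00006]]
turn deg [ 0.01909 36.88922 -0.0456 ]
from bar1 in row axes (along,down,z): [ 0.67218 -0.16208 -0.19973] now-tool-axes [-0.41758  0.1624   0.56324]
j [ 1.16438  0.33262 -0.06469  1.46059  0.02163  1.34993 -0.08855]
```

arm_command(targets=[[[0,-0.005,0,0,6.15,0],[0,-0.005,0,0,6.15,0],[0,-0.005,0,0,6.15,0],[0,-0.005,0,0,6.15,0],[0,-0.005,0,0,6.15,0],[0,-0.005,0,0,6.15,0],[0,0,0,0,0,0],[0,0,0,0,0,0]]], hand=0, grip_force=20)

```text
time: 0.87
ee_pos: [0.2342, -0.5795, 0.2525]
eef_rot: [0.432, -0.56, 0.56, -0.432]
ft_force: [-0.1, 0.1, -0.4]
width: 0.0416
```

```bash
python3 g.py
```

```text
t 0.8667 p [ 0.23416 -0.57954  0.25251] f [-0.13896  0.06651 -0.41499] w 0.04161887200178187
[[-0.25394  0.00003  0.96722]
 [-0.96722 -0.00023 -0.25394]
 [ 0.00022 -1.       0.00009]]
turn deg [-0.00517  0.18897  0.01241]
from bar1 in row axes (along,down,z): [ 0.67234 -0.19251 -0.19947] now-tool-axes [-0.67172  0.19238  0.20167]
j [ 1.09715  0.31661  0.02126  1.41881 -0.00664  1.40602 -0.70912]
```

arm_command(targets=[[[-0.028,0,0.0083,0,0,0],[-0.028,0,0.0083,0,0,0],[-0.028,0,0.0083,0,0,0],[-0.028,0,0.0083,0,0,0],[-0.028,0,0.0083,0,0,0],[-0.028,0,0.0083,0,0,0],[-0.028,0,0.0083,0,0,0],[-0.028,0,0.0083,0,0,0],[-0.028,0,0.0083,0,0,0],[-0.028,0,0.0083,0,0,0],[-0.028,0,0.0083,0,0,0],[-0.028,0,0.0083,0,0,0]]])

```text
time: 1.87
ee_pos: [0.4171, -0.2791, 0.2522]
eef_rot: [-0.432, 0.56, -0.56, 0.432]
ft_force: [0.4, -0.0, 0.1]
width: 0.0003
```

arm_command(targets=[[[-0.028,0,0.0083,0,0,0],[-0.028,0,0.0083,0,0,0],[-0.028,0,0.0083,0,0,0],[-0.028,0,0.0083,0,0,0],[-0.028,0,0.0083,0,0,0],[-0.028,0,0.0083,0,0,0],[-0.028,0,0.0083,0,0,0],[-0.028,0,0.0083,0,0,0],[-0.028,0,0.0083,0,0,0],[-0.028,0,0.0083,0,0,0],[-0.028,0,0.0083,0,0,0],[-0.028,0,0.0083,0,0,0]]])

```text
time: 2.87
ee_pos: [0.5998, 0.0197, 0.252]
eef_rot: [-0.432, 0.56, -0.56, 0.432]
ft_force: [0.5, -0.8, 0.3]
width: 0.0005
```

arm_command(targets=[[[0,0.02,0,0,0,0],[0,0.02,0,0,0,0],[0,0.02,0,0,0,0],[0,0,0,0,0,0],[0,0,0,0,0,0]]])

```text
time: 3.28
ee_pos: [0.5988, 0.0184, 0.1918]
eef_rot: [-0.432, 0.561, -0.56, 0.431]
ft_force: [0.1, -0.0, 0.4]
width: 0.0003
```

```bash
python3 g.py;python3 - <<'E'
from bench import vision
import cv2
for n in ("scene","top"):
    cv2.imwrite(f"pics/{n}1.png",vision.camera(n)["pixels"])
a=cv2.imread("pics/scene1.png")[100:290,150:400]; cv2.imwrite("pics/scene1c.png",cv2.resize(a,None,fx=3,fy=3,interpolation=cv2.INTER_CUBIC))
E
```

```text
t 3.2833 p [0.59877 0.01842 0.19176] f [ 0.06353 -0.00967  0.38069] w 0.00034832453849673137
[[-0.25495 -0.00229  0.96695]
 [-0.96695  0.00001 -0.25496]
 [ 0.00057 -1.      -0.00221]]
turn deg [0.12683 0.12907 0.03305]
from bar1 in row axes (along,down,z): [ 0.00073 -0.13176 -0.00087] now-tool-axes [-0.00081  0.13176  0.00117]
j [ 0.29215  0.33746 -0.49583  1.55236  0.16398  1.2957  -2.05365]
```

View pics/scene1c.png

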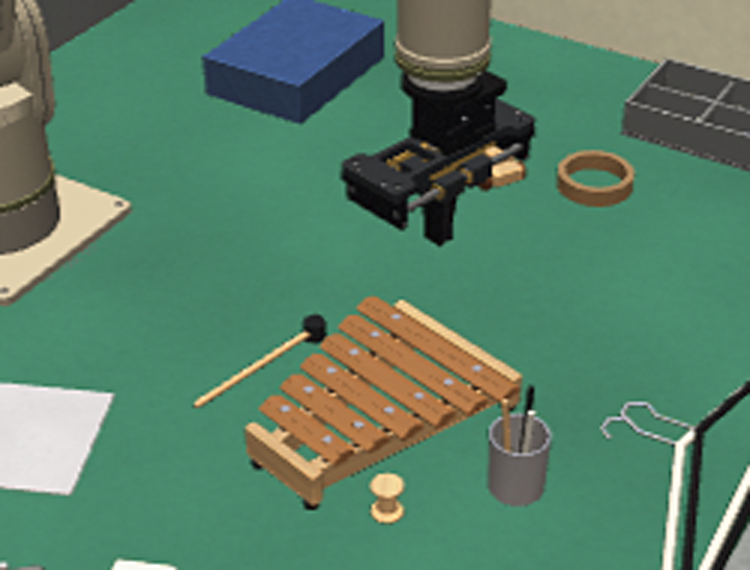

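The view shows the gripper shut, with its long side along the row, above the longest bar (about pixel 440,240 in the crop). It is clear of the cup and spool, so I'm descending.

arm_command(targets=[[[0,0.02,0,0,0,0],[0,0.02,0,0,0,0],[0,0.02,0,0,0,0],[0,0.02,0,0,0,0],[0,0.02,0.001,0,0,0],[0,0.015,0,0,0,0],[0,0.008,0,0,0,0],[0,0,0,0,0,0],[0,0,0,0,0,0],[0,0,0,0,0,0]]])

```text
time: 4.22
ee_pos: [0.6015, 0.0184, 0.0712]
eef_rot: [0.43, -0.56, 0.561, -0.432]
ft_force: [-0.2, -0.1, 0.9]
width: 0.0004
```

```bash
python3 g.py
```

```text
t 4.2167 p [0.60146 0.01839 0.07121] f [-0.24472 -0.10347  0.93776] w 0.0003863267482094304
[[-0.25717  0.00238  0.96636]
 [-0.96637 -0.00001 -0.25717]
 [-0.0006  -1.       0.0023 ]]
turn deg [-0.13189 -0.00246 -0.03465]
from bar1 in row axes (along,down,z): [ 0.00006 -0.01121  0.00173] now-tool-axes [-0.00006  0.01121 -0.00176]
j [ 0.2721   0.45018 -0.47327  1.67431  0.22853  1.06983 -2.10159]
```

arm_command(targets=[[[0,0,0,0,0,0],[0,0,0,0,0,0],[0,0,0,0,0,0],[0,0,0,0,0,0],[0,0,0,0,0,0],[0,0,0,0,0,0]]])

```text
time: 4.72
ee_pos: [0.6004, 0.0183, 0.0696]
eef_rot: [0.431, -0.561, 0.561, -0.431]
ft_force: [0.0, 0.8, 0.3]
width: 0.0007
```

arm_command(targets=[[[0,0.002,0,0,0,0],[0,0.002,0,0,0,0],[0,0,0,0,0,0],[0,0,0,0,0,0],[0,0,0,0,0,0],[0,0,0,0,0,0]]])

```text
time: 5.22
ee_pos: [0.6005, 0.0183, 0.0656]
eef_rot: [0.431, -0.561, 0.561, -0.431]
ft_force: [0.6, 0.4, -0.3]
width: 0.0002
```

```bash
python3 g.py
```

```text
t 5.2167 p [0.60048 0.01832 0.06559] f [ 0.55597  0.38898 -0.33683] w 0.0001571559479696948
[[-0.25731  0.00015  0.96633]
 [-0.96633 -0.00007 -0.25731]
 [ 0.00002 -1.       0.00016]]
turn deg [-0.00942 -0.01027  0.00137]
from bar1 in row axes (along,down,z): [ 0.00038 -0.00559  0.00081] now-tool-axes [-0.00038  0.00559 -0.00081]
j [ 0.2709   0.45626 -0.47175  1.67909  0.23145  1.06179 -2.10392]
```

arm_command(targets=[[[0,0.002,0,0,0,0],[0,0.002,0,0,0,0],[0,0.002,0,0,0,0],[0,0.002,0,0,0,0],[0,0,0,0,0,0],[0,0,0,0,0,0],[0,0,0,0,0,0],[0,0,0,0,0,0]]])

```text
time: 5.88
ee_pos: [0.6004, 0.0183, 0.0576]
eef_rot: [0.431, -0.561, 0.561, -0.431]
ft_force: [-0.4, 0.7, 2.1]
width: 0.0006
```

arm_command(targets=[[[0,0,0,0,0,0]]])

```text
time: 5.97
ee_pos: [0.6004, 0.0183, 0.0576]
eef_rot: [0.431, -0.561, 0.561, -0.431]
ft_force: [-0.7, -0.3, 1.9]
width: 0.0004
```

arm_command(targets=[[[0,0,0,0,0,0]]])

```text
time: 6.05
ee_pos: [0.6004, 0.0183, 0.0576]
eef_rot: [0.431, -0.561, 0.561, -0.431]
ft_force: [-0.8, -0.7, 1.2]
width: -0.0001
```

arm_command(targets=[[[0,0,0,0,0,0]]])

```text
time: 6.13
ee_pos: [0.6004, 0.0183, 0.0576]
eef_rot: [0.431, -0.561, 0.561, -0.431]
ft_force: [-1.0, -0.3, 2.4]
width: 0.0004
```

arm_command(targets=[[[0,0,0,0,0,0]]])

```text
time: 6.22
ee_pos: [0.6004, 0.0183, 0.0576]
eef_rot: [0.431, -0.561, 0.561, -0.431]
ft_force: [-1.7, -0.8, 1.8]
width: 0.0002
```

```bash
python3 g.py;python3 - <<'E'
from bench import vision
import cv2
a=vision.camera("scene")["pixels"][150:290,190:370]; cv2.imwrite("pics/scene2c.png",cv2.resize(a,None,fx=4,fy=4,interpolation=cv2.INTER_CUBIC))
E
```

```text
t 6.2167 p [0.6004  0.01829 0.05755] f [-1.73119 -0.77748  1.83335] w 0.00022183238541306899
[[-0.25732 -0.00001  0.96633]
 [-0.96633 -0.00012 -0.25732]
 [ 0.00011 -1.       0.00002]]
turn deg [-0.0013  -0.01099  0.00648]
from bar1 in row axes (along,down,z): [0.00044 0.00245 0.00074] now-tool-axes [-0.00044 -0.00245 -0.00074]
j [ 0.26875  0.46562 -0.46924  1.685    0.23671  1.04763 -2.10763]
```

View pics/scene2c.png

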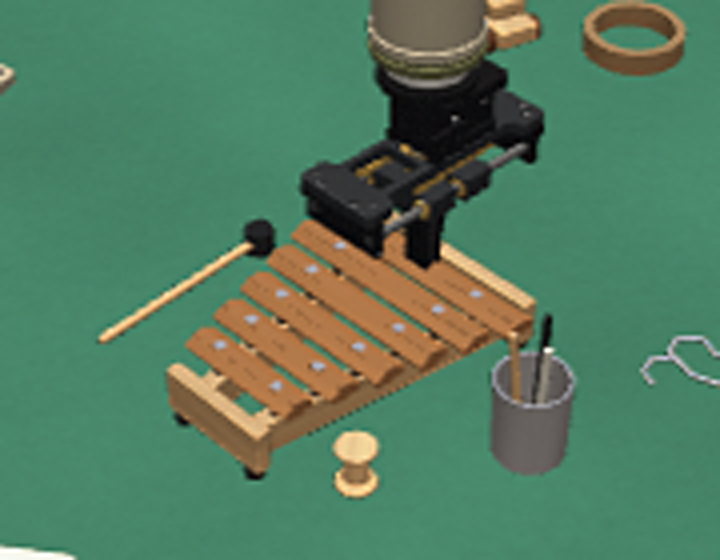

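The fingertips press the longest bar with about 1.9 N, which matches a dip of roughly 3 mm. Now sliding along the row.

arm_command(targets=[[[0.003,0.0005,0,0,0,0],[0.004,0,0,0,0,0],[0.004,0,0,0,0,0],[0.004,0,0,0,0,0],[0.004,0,0,0,0,0],[0.004,0,0,0,0,0]]])

```text
time: 6.77
ee_pos: [0.5945, -0.0039, 0.057]
eef_rot: [-0.431, 0.561, -0.561, 0.431]
ft_force: [3.1, 11.5, 0.7]
width: 0.0005
```

arm_command(targets=[[[0.004,0,0,0,0,0],[0.004,0,0,0,0,0],[0.003,0,0,0,0,0],[0,0,0,0,0,0]]])

```text
time: 7.1
ee_pos: [0.5922, -0.0124, 0.0575]
eef_rot: [-0.43, 0.561, -0.56, 0.432]
ft_force: [2.1, 7.0, 1.5]
width: 0.0003
```

```bash
python3 g.py;python3 - <<'E'
from bench import vision
import cv2
a=vision.camera("scene")["pixels"][150:290,190:370]; cv2.imwrite("pics/scene3c.png",cv2.resize(a,None,fx=4,fy=4,interpolation=cv2.INTER_CUBIC))
E
```

```text
t 7.1 p [ 0.59224 -0.01239  0.0575 ] f [2.14785 7.00503 1.52725] w 0.0003437295879050356
[[-0.25591  0.00181  0.9667 ]
 [-0.9667   0.00307 -0.25591]
 [-0.00344 -0.99999  0.00096]]
turn deg [-0.05502  0.07246 -0.19685]
from bar1 in row axes (along,down,z): [0.03218 0.0025  0.00074] now-tool-axes [-0.03219 -0.00239 -0.0007 ]
j [ 0.32146  0.44704 -0.46415  1.70973  0.22354  1.03583 -2.04714]
```

View pics/scene3c.png

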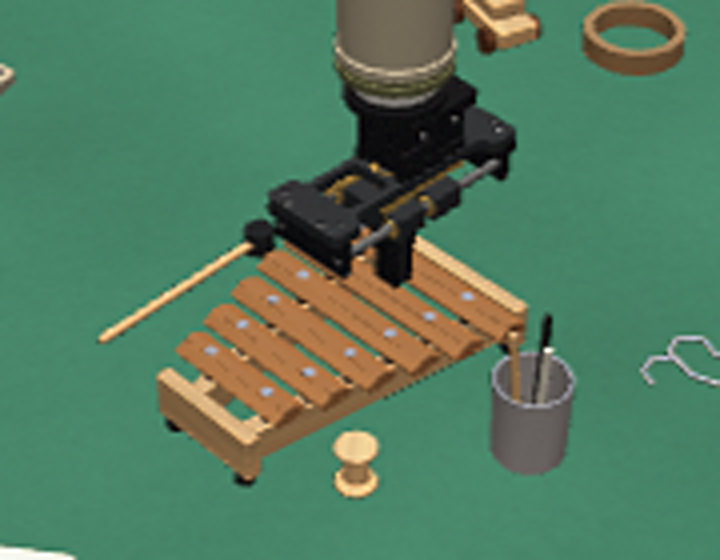

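```bash
python3 - <<'E'
from bench import vision
import cv2
c=vision.camera("top")["pixels"];cv2.imwrite("pics/top4.png",c)
d=vision.camera("scene")["pixels"];cv2.imwrite("pics/scene4.png",d)
a=c[110:280,225:375]; cv2.imwrite("pics/top4c.png",cv2.resize(a,None,fx=3.5,fy=3.5,interpolation=cv2.INTER_CUBIC))
a=d[190:280,205:345]; cv2.imwrite("pics/scene4c.png",cv2.resize(a,None,fx=5.5,fy=5.5,interpolation=cv2.INTER_CUBIC))
E
python3 g.py
```

```text
t 7.25 p [ 0.59224 -0.01235  0.05744] f [1.72845 6.71202 1.98728] w 0.00034765286192018166
[[-0.25571  0.00162  0.96675]
 [-0.96675  0.00267 -0.25572]
 [-0.003   -1.       0.00088]]
turn deg [-0.0502   0.08402 -0.17166]
from bar1 in row axes (along,down,z): [0.03214 0.00256 0.00073] now-tool-axes [-0.03215 -0.00247 -0.00068]
j [ 0.3211   0.44725 -0.46412  1.70959  0.22404  1.03606 -2.0475 ]
```

View pics/top4c.png

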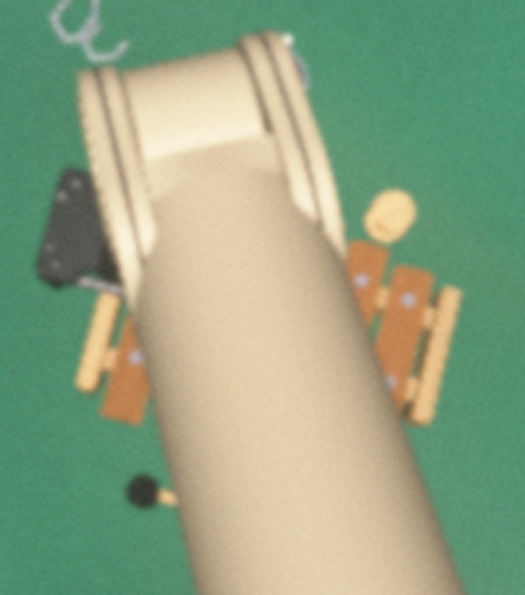

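View pics/scene4c.png

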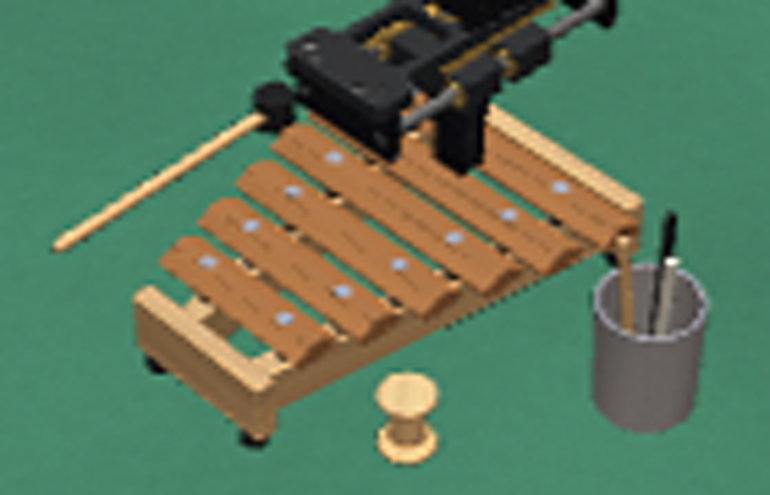

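The push along the row is too high, about 7–11 N. The xylophone has crept about 8 mm along the row: screw 6 went from (296,310) to (285,318) in the crop. I'll ease off upward and work out why.

arm_command(targets=[[[0,-0.001,0,0,0,0],[0,0,0,0,0,0]]])

```text
time: 7.42
ee_pos: [0.5923, -0.0124, 0.0585]
eef_rot: [-0.43, 0.561, -0.56, 0.432]
ft_force: [2.4, 7.2, 0.3]
width: 0.0006
```

arm_command(targets=[[[0,-0.001,0,0,0,0],[0,0,0,0,0,0]]])

```text
time: 7.58
ee_pos: [0.5922, -0.0125, 0.0595]
eef_rot: [-0.43, 0.561, -0.56, 0.432]
ft_force: [2.4, 7.2, 0.7]
width: 0.0006
```

arm_command(targets=[[[0,-0.001,0,0,0,0],[0,0,0,0,0,0]]])

```text
time: 7.75
ee_pos: [0.5916, -0.0147, 0.0601]
eef_rot: [0.431, -0.561, 0.561, -0.431]
ft_force: [-0.7, 1.0, 0.9]
width: 0.0004
```

```bash
python3 g.py;python3 - <<'E'
from bench import vision
import cv2
d=vision.camera("scene")["pixels"];cv2.imwrite("pics/scene5.png",d)
a=d[190:280,205:345]; cv2.imwrite("pics/scene5c.png",cv2.resize(a,None,fx=5.5,fy=5.5,interpolation=cv2.INTER_CUBIC))
E
```

```text
t 7.75 p [ 0.59158 -0.01471  0.0601 ] f [-0.69323  1.01128  0.92715] w 0.0003552753453307566
[[-0.25714 -0.00002  0.96638]
 [-0.96638 -0.00023 -0.25714]
 [ 0.00023 -1.       0.00004]]
turn deg [-0.00207 -0.00022  0.01305]
from bar1 in row axes (along,down,z): [ 0.0346 -0.0001  0.0007] now-tool-axes [-0.0346   0.00009 -0.0007 ]
j [ 0.32261  0.4436  -0.463    1.70792  0.22404  1.0428  -2.04614]
```

View pics/scene5c.png

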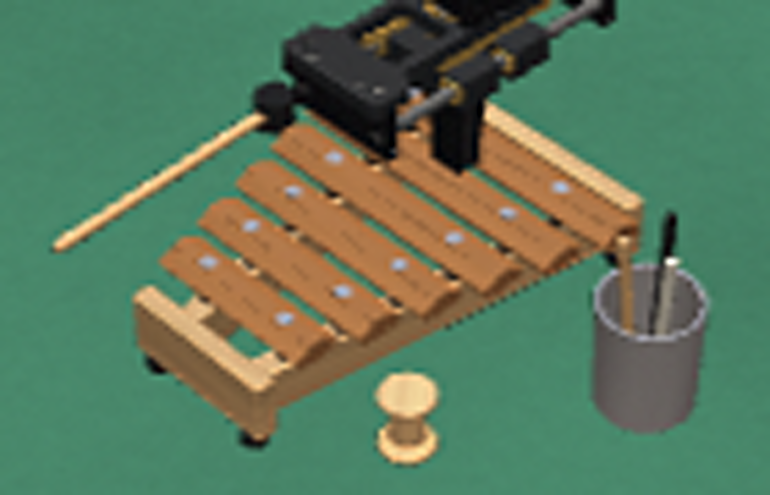

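```bash
cat >> m.py <<'E'
print("----")
U=np.array([[454,238],[333,157],[399,265],[293,190],[343,292],[251,226],[285,318],[208,261]],float)
U=(U+.5)/5.5-.5+[205,190]
Q=np.array([ray(PS,p,.06) for p in U]);m2=(Q[::2]+Q[1::2])/2;print(m2, m2-m[2:])
a=np.radians(-104.9);u=np.array([np.cos(a),np.sin(a)]);n=np.array([-u[1],u[0]])
print((m2-m[2:])@np.c_[u,n])
p=np.array([.59158,-.01471]);print("tcp rel to bars 3..6 along,across",(p-m2)@np.c_[u,n])
E
python3 m.py | sed -n '/----/,$p'
```

```text
----
[[ 0.5792 -0.06  ]
 [ 0.5701 -0.0945]
 [ 0.5613 -0.1296]
 [ 0.5516 -0.1635]] [[-0.0022 -0.0092]
 [-0.0017 -0.0086]
 [-0.0014 -0.0092]
 [-0.0018 -0.0079]]
[[0.0094 0.0003]
 [0.0088 0.0006]
 [0.0093 0.001 ]
 [0.008  0.0003]]
tcp rel to bars 3..6 along,across [[-0.0469  0.0003]
 [-0.0826  0.0002]
 [-0.1188 -0.0003]
 [-0.1541  0.0004]]
```

Findings: the fingertip's front caught on the side of bar 2. H stayed at 7 N until the tip cleared bar height (z ≈ 0.060), and the xylophone moved 9 mm along the row. The TCP is now 10.6 mm short of bar 2's middle. From here I'll follow a wave: press on each ridge, and ease up to just grazing height while crossing to the next.

arm_command(targets=[[[0,-0.001,0,0,0,0],[0.003,0,0,0,0,0],[0.003,0,0,0,0,0],[0.003,0.001,0,0,0,0],[0.0016,0.0015,0,0,0,0],[0,0.0015,0,0,0,0],[0,0,0,0,0,0],[0,0,0,0,0,0]]])

```text
time: 8.57
ee_pos: [0.589, -0.025, 0.057]
eef_rot: [0.431, -0.561, 0.561, -0.431]
ft_force: [-0.8, -0.9, 1.6]
width: 0.0007
```

arm_command(targets=[[[0,0,0,0,0,0]]])

```text
time: 8.65
ee_pos: [0.589, -0.0249, 0.0571]
eef_rot: [0.431, -0.561, 0.561, -0.431]
ft_force: [0.0, -2.0, 1.5]
width: 0.0002
```

arm_command(targets=[[[0,0,0,0,0,0]]])

```text
time: 8.73
ee_pos: [0.589, -0.0248, 0.0571]
eef_rot: [0.431, -0.561, 0.561, -0.431]
ft_force: [-0.9, -0.5, 1.7]
width: 0.0005
```

```bash
python3 g.py
```

```text
t 8.7333 p [ 0.58901 -0.02478  0.05714] f [-0.87343 -0.50081  1.66429] w 0.0005058274789042759
[[-0.25725  0.00015  0.96635]
 [-0.96635 -0.00017 -0.25725]
 [ 0.00013 -1.       0.00019]]
turn deg [-0.01065 -0.0067   0.00733]
from bar1 in row axes (along,down,z): [0.04499 0.00286 0.00081] now-tool-axes [-0.04499 -0.00287 -0.00081]
j [ 0.33777  0.44214 -0.45947  1.71639  0.22274  1.03484 -2.02886]
```

arm_command(targets=[[[0.003,0,0,0,0,0],[0.003,0,0,0,0,0],[0.003,-0.001,0,0,0,0],[0.003,-0.001,0,0,0,0],[0.003,-0.001,0,0,0,0],[0.003,-0.001,0,0,0,0],[0.003,0,0,0,0,0],[0.003,0,0,0,0,0]]])

```text
time: 9.4
ee_pos: [0.5826, -0.0485, 0.061]
eef_rot: [0.431, -0.561, 0.561, -0.431]
ft_force: [0.5, 0.7, -1.0]
width: 0.0001
```

arm_command(targets=[[[0.003,0,0,0,0,0],[0.003,0.001,0,0,0,0],[0.003,0.0015,0,0,0,0],[0.003,0.0015,0,0,0,0],[0,0,0,0,0,0],[0,0,0,0,0,0]]])

```text
time: 9.9
ee_pos: [0.5796, -0.0601, 0.057]
eef_rot: [0.431, -0.561, 0.561, -0.431]
ft_force: [-1.6, -1.6, 2.3]
width: 0.0005
```

```bash
python3 g.py;python3 - <<'E'
from bench import vision
import cv2
d=vision.camera("scene")["pixels"];cv2.imwrite("pics/scene6.png",d)
a=d[190:280,205:345]; cv2.imwrite("pics/scene6c.png",cv2.resize(a,None,fx=5.5,fy=5.5,interpolation=cv2.INTER_CUBIC))
E
```

```text
t 9.9 p [ 0.57964 -0.06007  0.05703] f [-1.6325  -1.62579  2.2846 ] w 0.00046764962713106593
[[-0.25771 -0.00007  0.96622]
 [-0.96622 -0.00049 -0.25771]
 [ 0.00049 -1.       0.00006]]
turn deg [-0.00361 -0.03441  0.0282 ]
from bar1 in row axes (along,down,z): [0.0815  0.00297 0.00082] now-tool-axes [-0.0815  -0.00301 -0.00087]
j [ 0.39311  0.42714 -0.44936  1.73514  0.21238  1.02755 -1.96297]
```

View pics/scene6c.png

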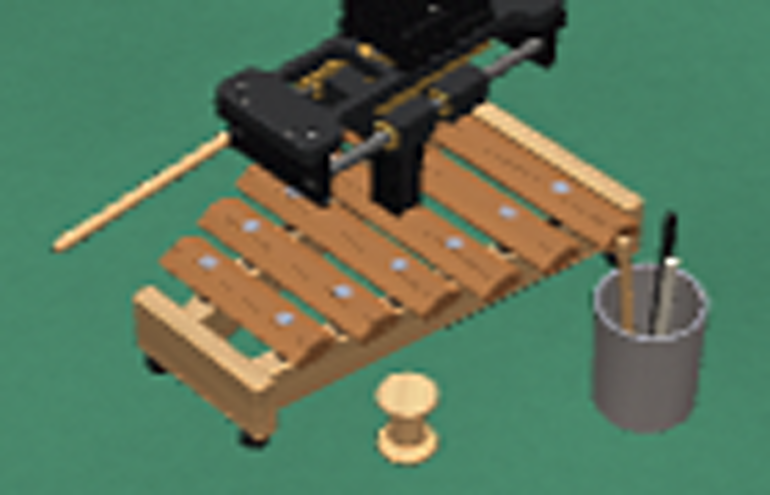

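Bar 3 has visibly dipped (its screw moved from row 238 to 243), the frame hasn't moved and bars 1 and 2 are back up. On to bar 4.

arm_command(targets=[[[0.003,0,0,0,0,0],[0.003,0,0,0,0,0],[0.003,-0.001,0,0,0,0],[0.003,-0.001,0,0,0,0],[0.003,-0.001,0,0,0,0],[0.003,-0.001,0,0,0,0],[0.003,0,0,0,0,0],[0.003,0,0,0,0,0]]])

```text
time: 10.62
ee_pos: [0.5733, -0.0833, 0.061]
eef_rot: [0.431, -0.561, 0.561, -0.431]
ft_force: [-0.0, -0.9, 0.2]
width: 0.0005
```

arm_command(targets=[[[0.003,0,0,0,0,0],[0.003,0.001,0,0,0,0],[0.003,0.0015,0,0,0,0],[0.003,0.0015,0,0,0,0],[0,0,0,0,0,0],[0,0,0,0,0,0]]])

```text
time: 11.12
ee_pos: [0.5703, -0.0949, 0.057]
eef_rot: [0.431, -0.561, 0.561, -0.431]
ft_force: [0.4, -2.0, 1.4]
width: 0.0003
```

arm_command(targets=[[[0.003,0,0,0,0,0],[0.003,0,0,0,0,0],[0.003,-0.001,0,0,0,0],[0.003,-0.001,0,0,0,0],[0.003,-0.001,0,0,0,0],[0.003,-0.001,0,0,0,0],[0.003,0,0,0,0,0],[0.003,0,0,0,0,0]]])

```text
time: 11.78
ee_pos: [0.564, -0.118, 0.061]
eef_rot: [0.431, -0.561, 0.561, -0.431]
ft_force: [0.6, -0.4, -0.1]
width: 0.0008
```

arm_command(targets=[[[0.003,0,0,0,0,0],[0.003,0.001,0,0,0,0],[0.003,0.0015,0,0,0,0],[0.003,0.0015,0,0,0,0],[0,0,0,0,0,0],[0,0,0,0,0,0]]])

```text
time: 12.28
ee_pos: [0.5611, -0.1296, 0.057]
eef_rot: [0.431, -0.561, 0.561, -0.431]
ft_force: [-0.2, -1.0, 2.0]
width: 0.0006
```

```bash
python3 g.py;python3 - <<'E'
from bench import vision
import cv2
d=vision.camera("scene")["pixels"];cv2.imwrite("pics/scene7.png",d)
a=d[190:280,205:345]; cv2.imwrite("pics/scene7c.png",cv2.resize(a,None,fx=5.5,fy=5.5,interpolation=cv2.INTER_CUBIC))
E
```

```text
t 12.2833 p [ 0.56107 -0.12964  0.05704] f [-0.22412 -0.97683  1.95158] w 0.0005923850939696386
[[-0.25774 -0.00012  0.96622]
 [-0.96621 -0.00049 -0.25774]
 [ 0.0005  -1.       0.00001]]
turn deg [-0.00036 -0.03584  0.0287 ]
from bar1 in row axes (along,down,z): [0.1535  0.00296 0.00076] now-tool-axes [-0.1535  -0.00303 -0.00086]
j [ 0.49968  0.40947 -0.42522  1.75473  0.19466  1.01899 -1.82851]
```

View pics/scene7c.png

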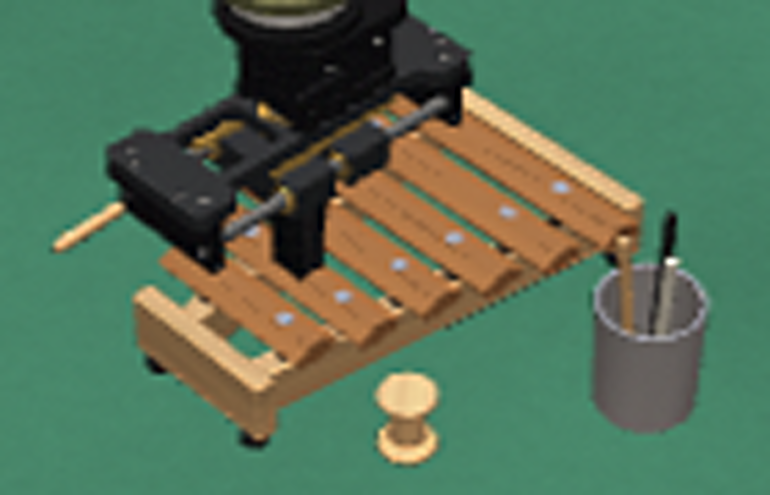

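Bar 5 is pressed (its screw is at row 297, against 292 at rest), and the earlier bars and the frame are in place. Next is bar 6, then lifting clear.

arm_command(targets=[[[0.003,0,0,0,0,0],[0.003,0,0,0,0,0],[0.003,-0.001,0,0,0,0],[0.003,-0.001,0,0,0,0],[0.003,-0.001,0,0,0,0],[0.003,-0.001,0,0,0,0],[0.003,0,0,0,0,0],[0.003,0,0,0,0,0]]])

```text
time: 13.0
ee_pos: [0.5548, -0.1528, 0.061]
eef_rot: [0.431, -0.561, 0.561, -0.431]
ft_force: [-0.5, -0.3, -0.1]
width: 0.0005
```

arm_command(targets=[[[0.003,0,0,0,0,0],[0.003,0.001,0,0,0,0],[0.003,0.0015,0,0,0,0],[0.003,0.0015,0,0,0,0],[0,0,0,0,0,0],[0,0,0,0,0,0]]])

```text
time: 13.5
ee_pos: [0.5518, -0.1644, 0.0571]
eef_rot: [0.431, -0.561, 0.561, -0.431]
ft_force: [-0.8, -0.6, 1.1]
width: 0.0003
```

arm_command(targets=[[[0,0,0,0,0,0]]])

```text
time: 13.58
ee_pos: [0.5519, -0.1642, 0.0572]
eef_rot: [0.431, -0.561, 0.561, -0.431]
ft_force: [0.4, -1.3, 2.4]
width: 0.0003
```

```bash
python3 g.py;python3 - <<'E'
from bench import vision
import cv2
d=vision.camera("scene")["pixels"];cv2.imwrite("pics/scene8.png",d)
a=d[190:280,205:345]; cv2.imwrite("pics/scene8c.png",cv2.resize(a,None,fx=5.5,fy=5.5,interpolation=cv2.INTER_CUBIC))
E
```

```text
t 13.5833 p [ 0.55193 -0.16418  0.05716] f [ 0.438   -1.33457  2.41364] w 0.00025686653781858466
[[-0.25744  0.00011  0.96629]
 [-0.96629 -0.00043 -0.25744]
 [ 0.00039 -1.       0.00022]]
turn deg [-0.01245 -0.01844  0.02213]
from bar1 in row axes (along,down,z): [0.18923 0.00284 0.00081] now-tool-axes [-0.18923 -0.00291 -0.00087]
j [ 0.55073  0.40696 -0.41153  1.75555  0.18766  1.01759 -1.76106]
```

View pics/scene8c.png

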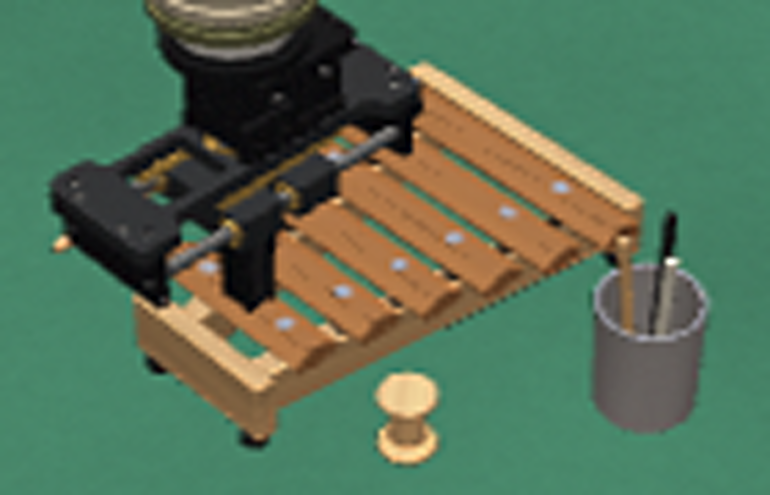

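Bar 6 is pressed (its screw is at row 323, against 318 at rest). Lifting clear.

arm_command(targets=[[[0,-0.003,0,0,0,0],[0,-0.008,0,0,0,0],[0,-0.02,0,0,0,0],[0,-0.02,0,0,0,0],[0,-0.02,0,0,0,0],[0,-0.02,0,0,0,0],[0,-0.02,0,0,0,0],[0,-0.02,0,0,0,0],[0,-0.01,0,0,0,0],[0,0,0,0,0,0],[0,0,0,0,0,0],[0,0,0,0,0,0]]])

```text
time: 14.63
ee_pos: [0.5512, -0.1638, 0.1967]
eef_rot: [-0.431, 0.561, -0.56, 0.431]
ft_force: [-0.6, -0.1, -0.3]
width: 0.0003
```

```bash
python3 g.py;python3 - <<'E'
from bench import vision
import cv2
d=vision.camera("scene")["pixels"];cv2.imwrite("pics/scene9.png",d)
a=d[190:280,205:345]; cv2.imwrite("pics/scene9c.png",cv2.resize(a,None,fx=5.5,fy=5.5,interpolation=cv2.INTER_CUBIC))
E
```

```text
t 14.6333 p [ 0.55125 -0.16375  0.19674] f [-0.59158 -0.14972 -0.31983] w 0.0003157568877380587
[[-0.25717 -0.00174  0.96636]
 [-0.96637  0.00047 -0.25717]
 [-0.00001 -1.      -0.0018 ]]
turn deg [ 0.1034  -0.0022  -0.00043]
from bar1 in row axes (along,down,z): [ 0.189   -0.13674  0.00004] now-tool-axes [-0.189    0.13674  0.0002 ]
j [ 0.57334  0.27121 -0.43226  1.61328  0.11705  1.28466 -1.7092 ]
```

View pics/scene9c.png

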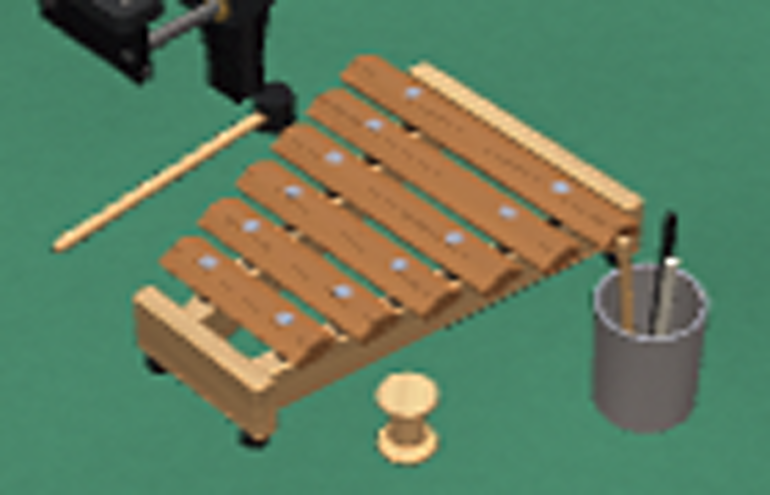

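All bars are back up, the mallet, spool and cup are where they were, and the fingers are clear. Handing in.

```bash
python3 -c "
from bench import r
print(r.close_job())"
```

```text
the job is handed in; nothing more can be done
None
```

I pressed all six bars in order, longest to shortest, with the fingertips together. Each dipped about 3 mm at 1–2.5 N, then I lifted clear and handed the job in at about 15 s.

**What went wrong:** the first plain slide at a 3 mm dip did not ride on to bar 2. The fingertip front caught on the bar's side, pushed with about 12 N, and shoved the xylophone about 9 mm along its row (limit 30 mm). After that I ran it as a wave, pressing on each ridge and easing up to about 1 mm above the bar tops while crossing. So it was not one unbroken slide as you asked. The frame did not move again.

**Last checks:**
- **Bars:** the final picture shows all six sprung back.
- **Xylophone:** it stands flat, still about 9 mm from its start.
- **Bystanders:** the mallet, spool and cup are where they were. I didn't recheck the tag gun, tape roll, pump bottle and toy car in a last picture, but the arm stayed away from them.
- **Robot:** the tool is at z = 0.197 m with no contact force beyond sensor noise.

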